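# Set the stock tags on the bin rack

### The arm

A 6-joint arm with a two-finger parallel gripper is mounted at the origin on a cart in front of the work surface, level with it; the furniture and walls round the work are solid. World frame = base frame: x ahead of the robot, y to its left, z up, the work surface at z = 0. Lengths are in m, angles in rad, forces in N, time in s.
With the tool pointing down it reaches from about 0.3 to 0.75 m from the base axis. Payload 8.5 kg.
Tool frame: the origin (TCP) lies between the finger pads; the fingertips stand 17 mm ahead of it and the grasp point (between the pads) lies 2 mm behind it; z points along the fingers, y is the line along which they close (so a half turn about z gives the same grasp; the last joint's range is limited). The gripper opens to 88 mm and grips with 3 to 60 N. Pads are 18 mm wide; open, the fingers measure 123 mm over their backs; the gripper's body (75 mm by 187 mm) begins 45 mm behind the grasp point.
Start: joints at [-1.329, 0.381, 1.297, -0, 1.464, -0.215], TCP at [0.243, -0.494, 0.256] pointing down, gripper open.
Joint ranges: [-3.11, 3.11], [-0.89, 2.33], [0.22, 2.48], [-1.42, 4.56], [0.17, 2.85], [-2.88, 2.88]. Speed limits (rad/s): [2.39, 2.39, 3.14, 3.14, 3.14, 3.14].

### API

Orientations are given as a unit quaternion [x, y, z, w].
In Python, from bench import bot, viewer gives the robot as it stands. The module is installed in compiled form; this text tells all that it offers.
- The arm moves only by the tool step_arm, never from a script. Its argument "series" is one flat list of numbers, 5 for each row, row after row: the opening, from 0 (shut) to 1 (fully open), then the shift along the tool's x, y, z in m, then the turn about the tool's z in rad. In form: [claw, tx, ty, tz, twist, claw, tx, ty, tz, twist, ...]. A call has exactly 10 rows; each row shifts and turns the commanded pose from where the row before left it, along the tool's axes as they then stand; what a row does not reach is not made up. A row lasts 1/10 s, in which the tool goes at most 50 mm and 8.59 degrees, less where a joint would pass 70% of its speed; a pose out of reach is approached as far as the arm can. A call with a gripper value outside its range is refused whole. The fingers move at their own pace and stop on an object; "force" is the grip in N (left out, the last holds). Time passes only in rows, so rows that do not move let the fingers close, or fill a call up. It gives the time, the measured TCP pose, the force, the opening and the grip force at its end, in the units of the state.
- bot.observe(): the state, without advancing time (a new reading comes with each control period).
- viewer.capture(name): name is "scene" or "top" or "wrist"; returns a dict with "img" (480x640x3 uint8, red, green, blue), "z_map" (480x640 float32, m along the optical axis (not along the pixel's ray), 0 where there is no reading), "camera_matrix" (3x3 intrinsics, pixels), "rvec" (rotation vector, rad) and "tvec" (3), from world to camera coordinates, as OpenCV has them. Camera axes: x right, y down, z forward; pixel columns grow to the right and rows downward; lengths in m; the calibration is good to about 2 mm. A picture is of the moment at which its call begins.
- bot.hand_in(): hands the job in; it is judged then, once.
The state is a dict: "clock": time; "q": joint angles; "dq": joint speeds; "effort": joint torques, N m; "eef_pos": TCP position; "tool_rot": TCP orientation; "wrist_force": force on the tool from outside, world axes, zero at the start; "ft_torque": the same for the moment, N m; "grip_width": finger opening in m; "grasp_force": force on a finger pad.
Only numpy, scipy, OpenCV 4.12 (cv2) and the standard library are available. Lean on these libraries where they do the work, as an engineer would, in place of code of your own. Each camera call takes 0.05 s, during which the arm holds its last target. There are 200 camera calls.

### The job

Set the three flip-over stock tags on the bin rack: every bin that has parts in it must have its tag leaning back over the bin (round mark showing up), and the empty bin's tag must lean forward over the front rail, towards the robot (bar mark showing up). Push the tags over gently with a fingertip; pick nothing up, and leave the bins and the tools around them where they are.

Things in the scene. Friction and masses are not known exactly. Their poses are not given: they have to be found in the camera images.
- rack: fixed grey sheet-metal rack, 128 x 228 mm, for three stock bins side by side; its origin lies on the bench top under the middle of its front rail; its x axis points from the front rail back over the bins, y along the rail, z up. The rail is 14 mm thick and 56 mm high, and it stands on the side nearest the robot; the bins stand behind it, on a 5 mm floor
- bin_bolts: open grey plastic bin full of steel bolts, heaped about level with its rim, 100 mm deep, 64 mm wide and 45 mm high, walls 2.5 mm; it stands loose on the rack's floor directly behind one of the tags, 66 mm behind the tag's hinge, 72 mm from the next bin; origin at the centre of its underside, x axis pointing away from the rail. Which of the three places it stands in changes
- bin_tubes: open grey plastic bin full of square steel tube offcuts that stick out up to 13 mm above its rim, 100 mm deep, 64 mm wide and 45 mm high, walls 2.5 mm; it stands loose on the rack's floor directly behind one of the tags, 66 mm behind the tag's hinge, 72 mm from the next bin; origin at the centre of its underside, x axis pointing away from the rail. Which of the three places it stands in changes
- bin_empty: open grey plastic bin with nothing in it, 100 mm deep, 64 mm wide and 45 mm high, walls 2.5 mm; it stands loose on the rack's floor directly behind one of the tags, 66 mm behind the tag's hinge, 72 mm from the next bin; origin at the centre of its underside, x axis pointing away from the rail. Which of the three places it stands in changes
- tag_a_hinge (a point): middle of tag a's hinge pin, over the front rail, 72 mm above the bench; y axis along the pin, x axis level over the bin behind. Tags stand 72 mm apart, any tag before any bin. The tag: a 30 g aluminium plate 50 mm wide, 5 mm thick, free edge 60 mm from the pin, disc mark on the face towards the robot, bar mark on the other. Hinge ears reach 4 mm above the pin
- tag_a (a joint): angle of tag a in rad: 0 upright, positive leaning back over the bin behind it (round mark up), negative leaning out over the front of the rail, towards the robot (bar mark up); stops at -0.7 and +0.7. It turns freely and falls by its own weight to the stop on whichever side of upright it is left
- tag_b_hinge (a point): middle of tag b's hinge pin, over the front rail, 72 mm above the bench; y axis along the pin, x axis level over the bin behind. Tags stand 72 mm apart, any tag before any bin. The tag: a 30 g aluminium plate 50 mm wide, 5 mm thick, free edge 60 mm from the pin, disc mark on the face towards the robot, bar mark on the other. Hinge ears reach 4 mm above the pin
- tag_b (a joint): angle of tag b in rad: 0 upright, positive leaning back over the bin behind it (round mark up), negative leaning out over the front of the rail, towards the robot (bar mark up); stops at -0.7 and +0.7. It turns freely and falls by its own weight to the stop on whichever side of upright it is left
- tag_c_hinge (a point): middle of tag c's hinge pin, over the front rail, 72 mm above the bench; y axis along the pin, x axis level over the bin behind. Tags stand 72 mm apart, any tag before any bin. The tag: a 30 g aluminium plate 50 mm wide, 5 mm thick, free edge 60 mm from the pin, disc mark on the face towards the robot, bar mark on the other. Hinge ears reach 4 mm above the pin
- tag_c (a joint): angle of tag c in rad: 0 upright, positive leaning back over the bin behind it (round mark up), negative leaning out over the front of the rail, towards the robot (bar mark up); stops at -0.7 and +0.7. It turns freely and falls by its own weight to the stop on whichever side of upright it is left
- marker: marker pen, 18 x 134 x 18 mm, lying loose on the bench in front of the rail; origin at the middle of its underside; a bystander
- tape_measure: yellow tape measure, 35 x 82 x 65 mm, standing loose behind the rack; origin at the middle of its underside; a bystander
- pliers: pliers, 58 x 189 x 14 mm, lying loose to the right of the rack; origin at the middle of its underside; a bystander

How it is judged:
At the end, for the whole second after the job is handed in: each tag in front of a bin with parts leans back over its bin to within 0.1 rad of its stop (above +0.6 rad), and the tag in front of the empty bin leans forward to within 0.1 rad of its stop (below -0.6 rad) (((value of joint tag_a above 0.6 rad and (horizontal distance between tag_a_hinge and bin_bolts below 0.083 m or horizontal distance between tag_a_hinge and bin_tubes below 0.083 m)) or (value of joint tag_a below -0.6 rad and horizontal distance between tag_a_hinge and bin_empty below 0.083 m)) and ((value of joint tag_b above 0.6 rad and (horizontal distance between tag_b_hinge and bin_bolts below 0.083 m or horizontal distance between tag_b_hinge and bin_tubes below 0.083 m)) or (value of joint tag_b below -0.6 rad and horizontal distance between tag_b_hinge and bin_empty below 0.083 m)) and ((value of joint tag_c above 0.6 rad and (horizontal distance between tag_c_hinge and bin_bolts below 0.083 m or horizontal distance between tag_c_hinge and bin_tubes below 0.083 m)) or (value of joint tag_c below -0.6 rad and horizontal distance between tag_c_hinge and bin_empty below 0.083 m))); the robot touches nothing.
It fails at once if a bin is moved by more than 15 mm, or lifted (distance of any of bin_bolts, bin_tubes, bin_empty from where it was at the start of the episode above 0.015 m).
It fails at once if the marker, the tape measure or the pliers are disturbed by more than 20 mm (distance of any of marker, tape_measure, pliers from where it was at the start of the episode above 0.02 m).
It fails at once if a tag is pressed or pinched with more than 20 N (contact force between any of tag_a, tag_b, tag_c and anything else above 20 N).
It also fails if it takes over 54 s, if anything falls off the work surface, if the arm or the gripper's body presses on something with over 40 N, if the wrist force passes 120 N, or if a joint passes its speed limit or range.

## Working session

There is one attempt and no reset: what is moved stays moved. The work goes in short steps, Python scripts to look and compute and a tool call to move; the robot and the scene stay as the last step left them, time stands still between calls to the robot, and variables do not carry over. Pictures are saved under pics/ and viewed, at most 10 in all, crops included, and the job is handed in when it is done.

Besides the shell and the picture viewer there is one more tool, called after "Emit:" as a command line: name --argument value ..., lists and objects as JSON in quotes. step_arm: Moves the arm, as the interface text tells. Its arguments: {"type":"object","properties":{"series":{"type":"array","items":{"type":"number"}},"force":{"type":"number"}},"required":["series"]}

```bash
mkdir -p pics; cat > h.py <<'E'
import numpy as np, cv2
from bench import bot, viewer
def cap(n):
    d=viewer.capture(n); R=cv2.Rodrigues(np.array(d["rvec"],float))[0]; t=np.array(d["tvec"],float).ravel(); K=np.array(d["camera_matrix"])
    z=d["z_map"]; v,u=np.mgrid[:480,:640]
    P=np.stack([(u-K[0,2])/K[0,0]*z,(v-K[1,2])/K[1,1]*z,z],-1)
    W=(P-t)@R; W[z==0]=np.nan
    return d["img"],W
def save(img,f): cv2.imwrite("pics/"+f,cv2.cvtColor(img,cv2.COLOR_RGB2BGR))
E
python3 - <<'E'
from h import *
for n in("scene","top"):
    i,W=cap(n); save(i,n+"0.png"); np.save(n+"W.npy",W); np.save(n+"I.npy",i)
s=bot.observe(); print(s["clock"],s["eef_pos"],s["tool_rot"],s["wrist_force"])
E
```

```text
0.1 [ 0.24253865 -0.49339346  0.25520644] [ 9.74032886e-01  2.26405642e-01 -3.08928789e-06 -6.50437628e-04] [-1.20494337  0.98068683  0.01625371]
```

View pics/scene0.png

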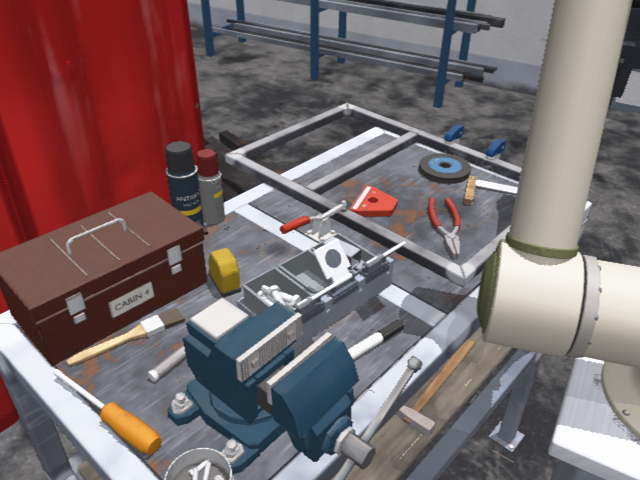

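View pics/top0.png

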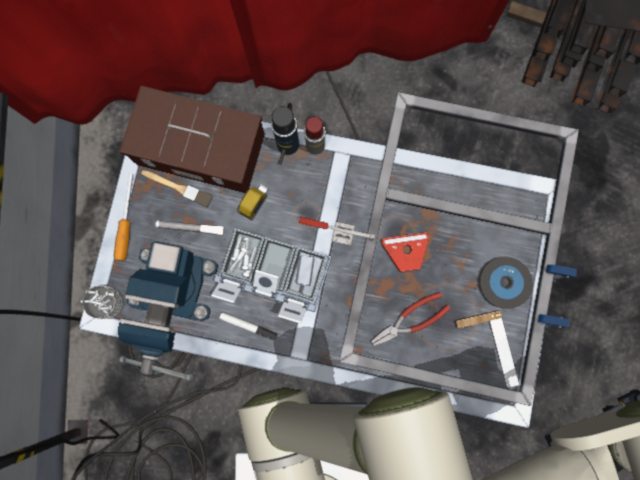

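```bash
python3 - <<'E'
from h import *
i=np.load("topI.npy");W=np.load("topW.npy")
save(cv2.resize(i[220:345,200:345],(696,600),interpolation=cv2.INTER_CUBIC),"crop.png")
s=np.load("sceneI.npy")
save(cv2.resize(s[215:335,225:425],(800,480),interpolation=cv2.INTER_CUBIC),"crop2.png")
for v in range(224,330,6): print(v,' '.join("%d,%d,%d"%tuple(1000*np.nan_to_num(W[v,u])) for u in range(206,340,12)))
E
```

```text
224 657,229,0 657,201,-1 657,174,-1 656,145,3 655,118,2 655,91,1 655,63,1 655,36,0 655,8,-1 642,-19,66 643,-45,58 652,-73,8
230 641,226,12 641,199,9 643,174,-1 640,144,13 642,119,-1 642,91,-4 641,63,3 642,36,-4 641,8,-1 639,-18,6 641,-46,-5 632,-72,43
236 629,228,2 630,202,-4 628,173,4 624,142,27 622,114,36 627,90,3 627,63,3 627,36,0 626,8,2 626,-18,0 625,-45,6 625,-73,4
242 616,229,-3 615,201,-2 612,170,16 613,145,6 612,117,9 607,86,46 606,59,50 613,36,0 613,8,0 613,-18,-5 612,-45,-2 611,-72,2
248 602,228,0 601,200,0 594,165,49 593,138,51 597,116,19 596,88,30 599,63,6 599,36,4 596,8,19 599,-18,0 598,-45,0 598,-72,0
254 588,228,-1 587,200,2 582,167,35 581,140,41 584,116,19 585,90,7 585,63,7 584,36,7 581,7,34 581,-18,27 584,-45,0 584,-72,3
260 572,225,13 574,200,0 572,171,11 571,143,15 572,117,8 571,90,7 571,63,7 565,33,52 564,6,63 567,-18,32 570,-45,3 571,-72,-1
266 556,220,34 559,199,3 559,171,6 555,140,38 553,112,49 558,90,9 557,62,9 557,35,9 551,7,61 554,-18,31 557,-45,2 557,-72,0
272 545,224,16 546,199,5 544,170,14 545,144,4 543,115,19 533,79,115 544,63,9 539,33,51 538,7,61 541,-
[... 472 characters left out ...]
-3 487,84,62 487,58,61 487,33,60 487,7,46 486,-18,54 489,-44,-1 489,-71,-1
302 479,226,-1 478,198,2 478,171,3 478,145,-1 478,117,0 477,90,2 477,63,-1 473,32,79 473,7,74 476,-17,10 476,-44,2 476,-70,0
308 464,222,19 465,199,-2 464,171,4 464,144,3 464,118,-2 464,90,2 464,63,-1 459,31,95 460,6,88 461,-17,54 462,-43,1 462,-70,-1
314 451,222,16 451,198,0 451,172,-2 451,145,-2 451,117,0 450,90,0 450,63,0 447,30,109 447,6,103 449,-16,4 449,-43,3 449,-70,-1
320 438,224,4 438,198,0 437,169,15 437,142,11 437,117,2 437,90,0 437,63,4 437,37,-6 436,10,-1 436,-16,0 436,-43,0 436,-70,0
326 425,225,0 425,198,0 424,171,0 424,142,16 424,116,10 424,90,1 423,63,6 423,37,0 423,10,0 423,-16,-1 423,-43,2 422,-70,1
```

View pics/crop.png

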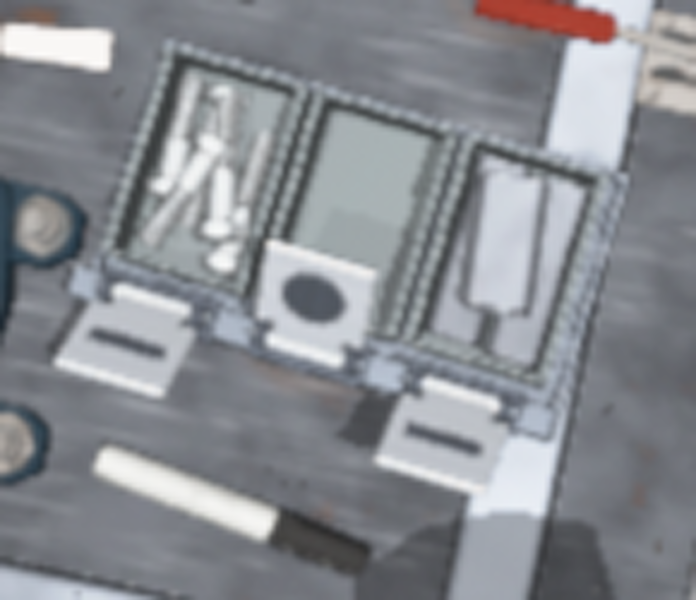

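View pics/crop2.png

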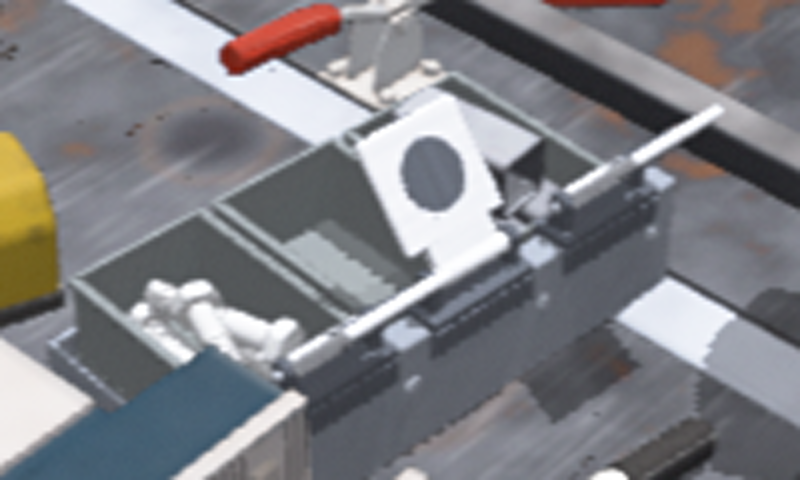

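Left bin: bolts, tag forward (bar up). Middle bin: empty, tag back (disc, crop ~(315,297)). Right bin: tubes, tag forward. So all three tags have to be flipped. Next I'll measure the hinge line and the heights around it.

```bash
python3 - <<'E'
from h import *
i=np.load("topI.npy");W=np.load("topW.npy")
m=(W[...,2]>.078)&(W[...,2]<.14)&(i.min(-1)>130)
m[:, :205]=0;m[:,345:]=0;m[:225]=0;m[335:]=0
n,l,st,c=cv2.connectedComponentsWithStats(m.astype(np.uint8))
for k in range(1,n):
    if st[k,4]<40: continue
    P=W[l==k]; c0=np.median(P,0); nn=np.linalg.svd(P-P.mean(0))[2][2]; nn*=np.sign(nn[2])
    r=np.linalg.norm(nn[:2]); d=nn[:2]/r; C=P.mean(0); h=C[:2]+d*(C[2]-.072)*nn[2]/r
    print(st[k],C.round(3),"n",nn.round(2),"lean",np.arctan2(r,nn[2]).round(2),"yaw",np.degrees(np.arctan2(d[1],d[0])).round(1),"z",P[:,2].min(),P[:,2].max(),"hinge",h.round(3))
x,y,z=W[...,0],W[...,1],W[...,2]
for a in np.arange(.14,.34,.02): 
    q=(x>.35)&(x<.65)&(y>a)&(y<a+.02)
    print("y",a.round(2),"maxz",np.nanmax(z[q]).round(3),"at x",x[q][np.nanargmax(z[q])].round(3))
E
```

```text
[254 269  25  27 340] [0.516 0.082 0.102] n [-0.71  0.23  0.66] lean 0.84 yaw 162.1 z 0.07832104187870167 0.12296681135825357 hinge [0.491 0.09 ]
[212 279  29  24 381] [0.497 0.163 0.101] n [ 0.72 -0.23  0.66] lean 0.85 yaw -18.1 z 0.07843341657803071 0.1225966279667701 hinge [0.521 0.155]
[278 301  28  22 379] [0.453 0.026 0.102] n [ 0.72 -0.23  0.66] lean 0.86 yaw -17.6 z 0.07810545871311599 0.12517033346168788 hinge [0.478 0.018]
y 0.14 maxz 0.122 at x 0.476
y 0.16 maxz 0.123 at x 0.479
y 0.18 maxz 0.121 at x 0.485
y 0.2 maxz 0.039 at x 0.556
y 0.22 maxz 0.041 at x 0.558
y 0.24 maxz 0.156 at x 0.496
y 0.26 maxz 0.159 at x 0.42
y 0.28 maxz 0.16 at x 0.508
y 0.3 maxz 0.16 at x 0.508
y 0.32 maxz 0.161 at x 0.504
```

Emit:
step_arm --series '[0,0,0,0,-0.135,0,0,0,0,-0.135,0,0,0,0,-0.135,0,0,0,0,-0.135,0,0,0,0,-0.135,0,0,0,0,-0.135,0,0.03,0.01,0,0,0,0.045,0.01,0,0,0,0.045,0.01,0,0,0,0,0,0,0]'

```text
clock: 1.1
eef_pos: [0.3089, -0.3841, 0.2559]
tool_rot: [0.805, 0.594, 0.001, -0.001]
wrist_force: [-0.4, -0.6, 0.1]
grip_width: 0.0103
grasp_force: 0.0
```

Emit:
step_arm --series '[0,0.03,0.01,0,0,0,0.045,0.012,0,0,0,0.045,0.012,0,0,0,0.045,0.012,0,0,0,0.045,0.012,0,0,0,0.045,0.012,0,0,0,0.045,0.012,0,0,0,0.045,0.012,0,0,0,0.045,0.012,0,0,0,0.03,0.01,0,0]'

```text
clock: 2.1
eef_pos: [0.5446, -0.0199, 0.2554]
tool_rot: [0.806, 0.592, -0.0, -0.0]
wrist_force: [1.3, 0.2, 0.8]
grip_width: 0.0005
grasp_force: 0.0
```

Emit:
step_arm --series '[0,0.04,0.005,0,0,0,0.03,0.005,0,0,0,0.016,0,0,0,0,0,0,0,0,0,0,0,0,0,0,0,0,0,0,0,0,0,0,0,0,0,0,0,0,0,0,0,0,0,0,0,0,0,0]'

```text
clock: 3.1
eef_pos: [0.5788, 0.0568, 0.2558]
tool_rot: [0.806, 0.592, 0.0, 0.0]
wrist_force: [-0.5, 0.5, -0.9]
grip_width: 0.0002
grasp_force: 0.0
```

Emit:
step_arm --series '[0,0.005,0,0.02,0,0,0,0,0.03,0,0,0,0,0.03,0,0,0,0,0.03,0,0,0,0,0.02,0,0,0,0,0.01,0,0,0,0,0,0,0,0,0,0,0,0,0,0,0,0,0,0,0,0,0]'

```text
clock: 4.1
eef_pos: [0.5807, 0.0618, 0.1167]
tool_rot: [0.806, 0.592, 0.001, 0.001]
wrist_force: [0.0, -0.4, 0.1]
grip_width: 0.0002
grasp_force: 0.0
```

```bash
python3 - <<'E'
from h import *
i,W=cap("scene"); save(cv2.resize(i[150:330,205:445],(800,600)),"s1.png")
E
```

```text
(no output)
```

View pics/s1.png

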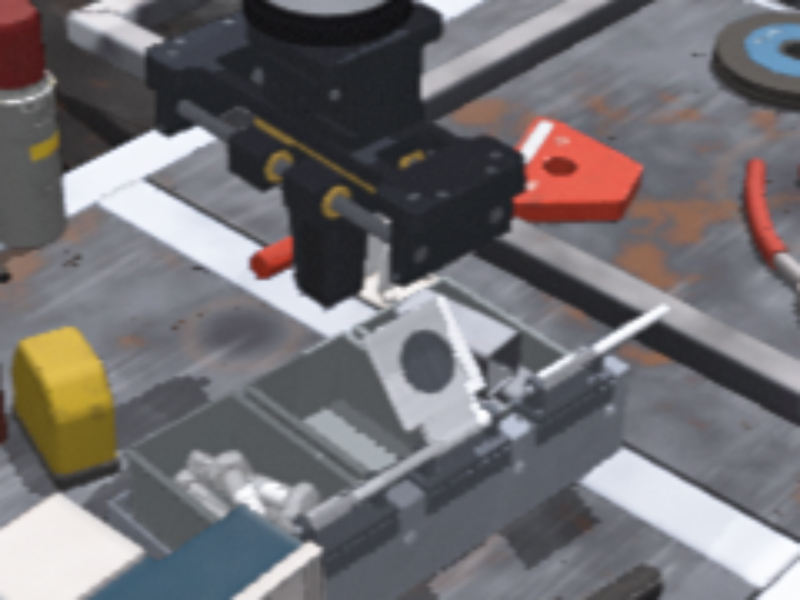

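Finger clear behind the middle tag (tip near (320,290)). Pushing it forward.

Emit:
step_arm --series '[0,0,-0.008,0,0,0,0,-0.008,0,0,0,0,-0.008,0,0,0,0,-0.008,0,0,0,0,-0.008,0,0,0,0,-0.008,0,0,0,0,-0.008,0,0,0,0,-0.008,0,0,0,0,-0.008,0,0,0,0,-0.008,0,0]'

```text
clock: 5.15
eef_pos: [0.5033, 0.0859, 0.1157]
tool_rot: [0.806, 0.592, -0.0, -0.0]
wrist_force: [0.4, -0.7, -0.4]
grip_width: 0.0007
grasp_force: 0.0
```

Emit:
step_arm --series '[0,0,-0.008,0,0,0,0,-0.008,0,0,0,0,-0.004,0,0,0,0,0,0,0,0,0,0,0,0,0,0,0,0,0,0,0,0,0,0,0,0,0,0,0,0,0,0,0,0,0,0,0,0,0]'

```text
clock: 6.15
eef_pos: [0.4849, 0.0917, 0.1157]
tool_rot: [0.806, 0.592, -0.0, -0.0]
wrist_force: [0.2, -0.4, 0.6]
grip_width: 0.0006
grasp_force: 0.0
```

```bash
python3 - <<'E'
from h import *
i,W=cap("scene"); save(cv2.resize(i[150:330,205:445],(800,600)),"s2.png")
E
```

```text
(no output)
```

View pics/s2.png

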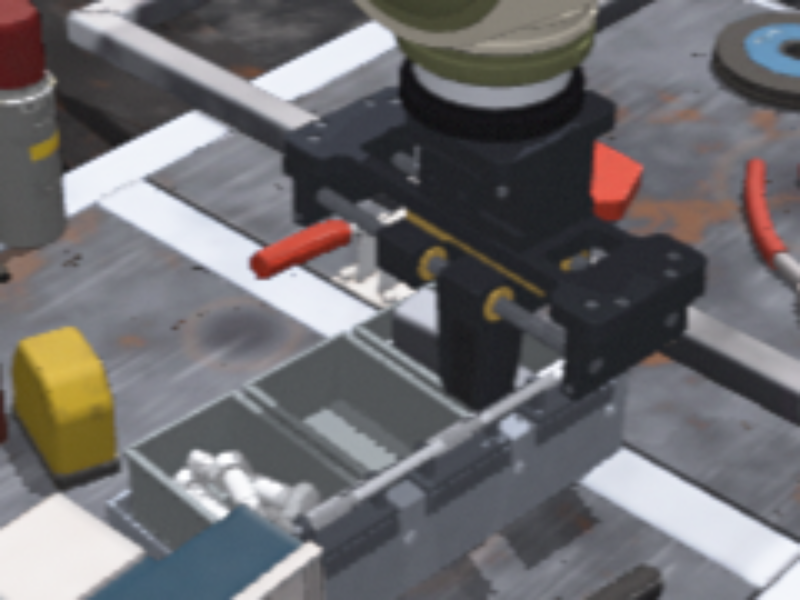

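Middle tag is now forward (its edge is under the rail line near (450,440)). Back off, rise, and go in front of the left tag.

Emit:
step_arm --series '[0,0,0.008,0,0,0,0,0,-0.03,0,0,0,0,-0.04,0,0,0,0,-0.015,0,0,0.02,-0.025,0,0,0,0.02,-0.03,0,0,0,0.022,-0.03,0,0,0,0,0,0,0,0,0,0,0,0,0,0,0,0,0]'

```text
clock: 7.2
eef_pos: [0.4309, 0.1733, 0.2008]
tool_rot: [0.806, 0.592, 0.0, 0.0]
wrist_force: [-0.1, 0.9, -0.7]
grip_width: 0.0002
grasp_force: 0.0
```

```bash
cat > w.py <<'E'
from h import *
i,W=cap("top");x,y,z=W[...,0],W[...,1],W[...,2]
s=bot.observe(); p=np.array(s["eef_pos"]); e=np.array([[.954,-.299],[.299,.954]]); print("tcp rack",(e@(p[:2]-[.4955,.088])).round(4),p[2].round(4))
Q=(W[...,:2]-[.4955,.088])@e.T
for k in(.072,0,-.072):
    m=(abs(Q[...,1]-k)<.02)&(abs(Q[...,0])<.06)&(z>.082)&(z<.14)
    print(k,m.sum(),np.median(Q[m],0).round(3) if m.any() else "", np.median(z[m]).round(3) if m.any() else "")
save(i[200:380,150:400],"last.png")
E
python3 w.py
```

```text
tcp rack [-0.0871  0.062 ] 0.2007
0.072 52 [-0.022  0.056] 0.103
0 319 [-0.023  0.   ] 0.104
-0.072 320 [-0.023 -0.072] 0.103
```

Emit:
step_arm --series '[0,0,0,0.025,0,0,0,0,0.03,0,0,0,0,0.02,0,0,0,0,0.004,0,0,0,0,0,0,0,0,0.008,0,0,0,0,0.008,0,0,0,0,0.008,0,0,0,0,0.008,0,0,0,0,0.008,0,0]'

```text
clock: 8.25
eef_pos: [0.469, 0.1617, 0.1219]
tool_rot: [0.806, 0.592, 0.0, 0.0]
wrist_force: [-0.4, 0.2, 0.6]
grip_width: 0.0002
grasp_force: 0.1
```

Emit:
step_arm --series '[0,0,0.008,0,0,0,0,0.008,0,0,0,0,0.008,0,0,0,0,0.008,0,0,0,0,0.008,0,0,0,0,0.008,0,0,0,0,0.006,0,0,0,0,0,0,0,0,0,0,0,0,0,0,0,0,0]'

```text
clock: 9.25
eef_pos: [0.5194, 0.1459, 0.1218]
tool_rot: [0.806, 0.592, -0.0, -0.0]
wrist_force: [-0.3, 1.3, 0.1]
grip_width: 0.0006
grasp_force: 0.0
```

Emit:
step_arm --series '[0,0,-0.01,0,0,0,0,0,-0.03,0,0,0,0,-0.04,0,0,0,0,-0.01,0,0,-0.02,-0.02,0,0,0,-0.035,-0.02,0,0,0,-0.035,-0.02,0,0,0,-0.03,-0.015,0,0,0,-0.014,-0.008,0,0,0,0,0,0,0]'

```text
clock: 10.25
eef_pos: [0.389, 0.0453, 0.2016]
tool_rot: [0.807, 0.591, -0.0, -0.0]
wrist_force: [0.3, 0.5, -0.2]
grip_width: 0.0002
grasp_force: 0.0
```

```bash
python3 w.py
```

```text
tcp rack [-0.0879 -0.0718] 0.2017
0.072 321 [0.023 0.072] 0.105
0 309 [-0.023 -0.   ] 0.104
-0.072 130 [-0.03  -0.066] 0.111
```

Left tag is now back (+). Same push on the right tag.

Emit:
step_arm --series '[0,0,0,0.025,0,0,0,0,0.03,0,0,0,0,0.02,0,0,0,0,0.005,0,0,0,0,0,0,0,0,0.008,0,0,0,0,0.008,0,0,0,0,0.008,0,0,0,0,0.008,0,0,0,0,0.008,0,0]'

```text
clock: 11.3
eef_pos: [0.4298, 0.0335, 0.1219]
tool_rot: [0.806, 0.592, 0.0, 0.0]
wrist_force: [0.2, 1.0, -0.2]
grip_width: 0.0005
grasp_force: 0.1
```

Emit:
step_arm --series '[0,0,0.008,0,0,0,0,0.008,0,0,0,0,0.008,0,0,0,0,0.008,0,0,0,0,0.008,0,0,0,0,0.008,0,0,0,0,0.006,0,0,0,0,0,0,0,0,0,0,0,0,0,0,0,0,0]'

```text
clock: 12.3
eef_pos: [0.4802, 0.0177, 0.1217]
tool_rot: [0.806, 0.592, -0.0, -0.0]
wrist_force: [-0.4, 0.0, 0.2]
grip_width: 0.0006
grasp_force: 0.0
```

Emit:
step_arm --series '[0,0,-0.01,0,0,0,0,0,-0.03,0,0,0,0,-0.04,0,0,0,0,-0.03,0,0,-0.03,-0.01,0,0,0,-0.045,-0.01,0,0,0,-0.045,-0.01,0,0,0,-0.045,-0.01,0,0,0,-0.03,0,0,0,0,0,0,0,0]'

```text
clock: 13.3
eef_pos: [0.373, -0.1554, 0.2217]
tool_rot: [0.807, 0.59, -0.0, 0.0]
wrist_force: [0.8, -0.0, 0.2]
grip_width: 0.0005
grasp_force: 0.0
```

```bash
python3 w.py; python3 -c "
import cv2;i=cv2.imread('pics/last.png');cv2.imwrite('pics/fin.png',cv2.resize(i,(800,576)))"
```

```text
tcp rack [-0.044  -0.2673] 0.2217
0.072 323 [0.023 0.072] 0.104
0 307 [-0.023  0.   ] 0.105
-0.072 335 [ 0.023 -0.072] 0.104
```

View pics/fin.png

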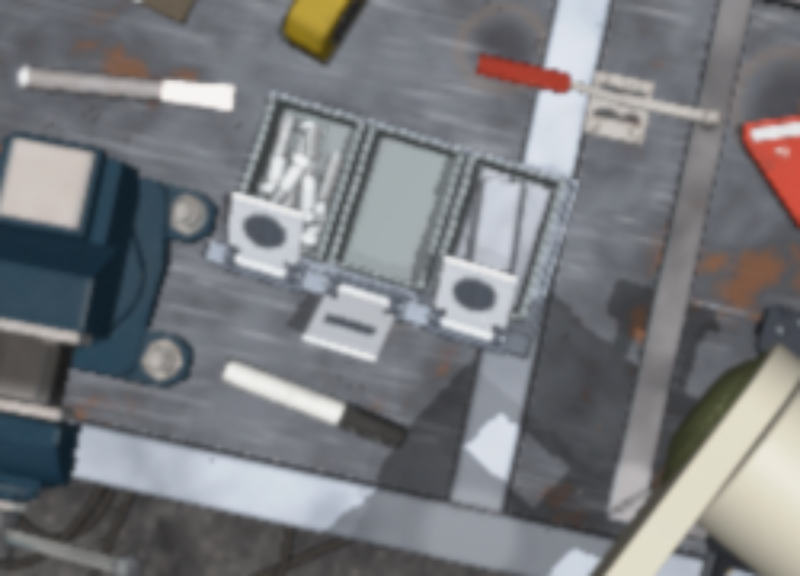

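The picture shows round marks over the bolts (265,230) and tubes (475,295), and the bar mark forward at the empty bin (348,325). The marker and bins are in place.

```bash
python3 -c "
from bench import bot; print(bot.hand_in())"
```

```text
the job is handed in; nothing more can be done
None
```

The job is handed in with all three tags set: the bolts and tubes tags lean back over their bins, the empty bin's tag leans forward, and the last top-camera view showed all three there with the bins and marker undisturbed; no verdict came back.

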